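# Open the filter box of a lab suction unit by its snap tab

### The arm

A 6-joint arm with a two-finger parallel gripper is mounted at the origin on the work surface. World frame = base frame: x ahead of the robot, y to its left, z up, the work surface at z = 0. Lengths are in m, angles in rad, forces in N, time in s.
With the tool pointing down it reaches from about 0.35 to 0.775 m from the base axis. Payload 7.3 kg.
Tool frame: the origin (TCP) lies at the very end of the fingers, on their centre line; the grasp point (between the pads) lies 19 mm behind it; z points along the fingers, x is the direction in which the jaws open and shut, and the axes are right-handed (so a half turn about z gives the same grasp; the last joint's range is limited). The gripper opens to 92 mm and grips with 3 to 60 N. Pads are 19 mm wide; open, the fingers measure 130 mm over their backs; the gripper's body (75 mm by 190 mm) begins 47 mm behind the grasp point.
Start: joints at [-1.306, 0.342, 1.524, -0, 1.275, -0.146], TCP at [0.21, -0.481, 0.206] pointing down, gripper open.
Joint ranges: [-2.53, 2.53], [-0.77, 2.02], [0.04, 2.7], [-1, 4.14], [0.28, 2.66], [-3.11, 3.11]. Speed limits (rad/s): [2.57, 2.57, 3.14, 3.14, 3.14, 3.14].

### API

Orientations are given as [roll, pitch, yaw] about the fixed x, y, z axes, in that order (R = Rz(yaw) Ry(pitch) Rx(roll)).
In Python, from cell import observe, read_camera, camera_params, hand_in gives the robot as it stands.
- The arm moves only by the tool apply_moves, never from a script. Its argument "increments" is a list of rows, each an object with "grip": the opening, from 0 (shut) to 1 (fully open); "linear": the shift along the world's x, y, z in mm, a list of three; "turn": the turn, a rotation vector about the world's x, y, z in units of 6 degrees (1.0 is 6 degrees), a list of three. A call has 1 to 10 rows; each row is the pose to reach, as a shift and turn from the pose commanded when the call began; what a row does not reach only later rows make up. A row lasts 1/10 s, in which the tool goes at most 50 mm and 8.59 degrees, less where a joint would pass 70% of its speed; a pose out of reach is approached as far as the arm can. A call with a gripper value outside its range is refused whole. The fingers move at their own pace and stop on an object; "grip_force" is the grip in N (left out, the last holds). Time passes only in rows, so rows that repeat a pose let the fingers close. It gives the time, the measured TCP pose, the force and the opening at its end, in the units of the state.
- observe(): the state, without advancing time (a new reading comes with each control period).
- read_camera(name): name is "scene" or "top" or "wrist"; returns the picture (420x560x3 uint8, red, green, blue); there is no depth.
- camera_params(name): a dict with "camera_matrix" (3x3 intrinsics, pixels), "world_to_cam" (4x4, takes a point from world to camera coordinates); the wrist camera has in their place "hand_eye" (4x4, takes a point from camera to tool coordinates, whose origin is the TCP and whose axes are the tool frame's). Camera axes: x right, y up, looking along -z (the intrinsics and any distortion apply to the point x, -y, -z); pixel columns grow to the right and rows downward; lengths in m; the calibration is good to about 2 mm. The wrist camera is an equidistant fisheye: a pixel r from the principal point sees the ray r / f radians off the axis. A picture is of the moment at which its call begins: read the wrist's pose just before it. camera_params takes no time and is no camera call.
- hand_in(): hands the job in, once; it reports no verdict.
The state is a dict: "time": time; "qpos": joint angles; "qvel": joint speeds; "joint_efforts": joint torques, N m; "tool_pos": TCP position; "tool_rot": TCP orientation; "contact_force": force on the tool from outside, world axes, zero at the start; "torque": the same for the moment, N m; "opening": finger opening in m.
Only numpy, scipy, OpenCV 4.12 (cv2) and the standard library are available. Lean on these libraries where they do the work, as an engineer would, in place of code of your own. Each camera call takes 0.05 s, during which the arm holds its last target.

### The job

Open the filter box on the bench: with the fingertips press the orange snap tab fully in, then push the released blue lid along its guides, right off its seat and onto the parking ledge, so that the filter well is completely uncovered and the lid lies flat on the ledge. Only press and push: do not lift the lid, and leave the jar, bottle and beaker where they stand. Finish with the hand clear of everything.

Things in the scene. Friction and masses are not known exactly. Their poses are not given: they have to be found in the camera images.
- filter_box: Beige filter box fixed to the bench, 220 (x) by 120 (y) mm, deck at z = 66. Origin: centre of its underside, z up. Its own +x is the way the lid is pushed off; it may point anywhere from 2.2 rad right to 2.2 rad left of straight ahead. Side walls along x (|y| 42 to 51) reach z = 78. On the deck behind the seat (x below -87) a fingertip has free room 64 mm wide between two stops that reach z = 80.
- seat (a point): Centre of the lid's seat, on top of the runners (z = 70 mm), at x = -47, y = 0 in the box's frame; the lid's underside centre starts here, within 1 mm. Below is the 60 by 60 mm filter well, floor at z = 44. Black lips (|y| 35 to 51, z = 78 to 82) overhang the lid's side edges here so that it cannot be lifted; its middle is free from above.
- ledge (a point): Place of the lid's underside centre when it lies on the parking ledge against the black end stop: 102 mm ahead of point seat, x = 55, y = 0, z = 70 mm in the box's frame. The ledge continues the seat's runners at the same height. The end stop's face is at x = 95, its top at z = 82. The lid is wholly off its seat once it has moved about 80 mm.
- snap_tab (a joint): Travel of the snap tab in m: 0 = fully out, 0.0105 = fully in; it starts between 0 and 0.001. It slides straight down into the box against a steady friction of about 4 N (more at the stop) and stays in where it is left. The lid can pass over it only from about 0.008 on.
- tab_top (a point): Centre of the top face of the orange snap tab, 30 by 30 mm, which stands in the lid's way at x = 10, y = 0 in the box's frame; top at z = 78 mm when out, 67.5 when fully in (1.5 above the deck). The front edge of the seated lid (top at z = 76) is 17 mm behind this centre; the runners leave 31 mm free to either side, and 85 mm are free ahead.
- lid: Blue flat lid, 80 by 80 by 6 mm, 0.08 to 0.17 kg, loose in its guides with about 2 mm play. Origin: centre of its underside; its x along the push, z up. A white ridge 50 mm wide (y), 10 thick (x), 14 high stands along its rear edge, 30 to 40 mm behind the centre, top 20 mm above the underside. The lid is pushed forward at this ridge and slides with about 1 N.
- lid_ridge (a point): Centre of the upright rear face of the lid's ridge, 13 mm above the lid's underside: the place to push, in the box's +x. Behind it is free room for a fingertip over the deck, which lies 17 mm below this point.
- amber_jar: Amber glass jar with white cap, 60 mm across, 115 mm tall, standing on the bench; origin at the centre of its underside. Leave alone.
- white_bottle: White plastic wide-mouth bottle, 68 mm across, 125 mm tall; origin at the centre of its underside. Leave alone.
- beaker: Clear glass beaker, 70 mm across the rim, 90 mm tall; origin at the centre of its underside. Leave alone.
There are look-alikes about, which are no part of the job. There is more than one size of the lid; the job needs the largest.

How it is judged:
By the outcome, as a careful person would: the job done as asked, in the order asked, and still so for the second after the job is handed in, with the robot touching nothing.
It also fails if it takes over 42 s, if anything falls off the work surface, if the arm or the gripper's body presses on something with over 40 N, if the wrist force passes 120 N, or if a joint passes its speed limit or range.

## Working session

There is one attempt and no reset: what is moved stays moved. The work goes in short steps, Python scripts to look and compute and a tool call to move; the robot and the scene stay as the last step left them, time stands still between calls to the robot, and variables do not carry over. Pictures are saved under pics/ and viewed, and the job is handed in when it is done.

Besides the shell and the picture viewer there is one more tool, called after "Call:" in YAML: its name, and indented under it one key for each argument. apply_moves: Moves the arm, as the interface text tells. Its arguments: {"type":"object","properties":{"increments":{"type":"array","items":{"type":"object","properties":{"grip":{"type":"number"},"linear":{"type":"array","items":{"type":"number"}},"turn":{"type":"array","items":{"type":"number"}}}}},"grip_force":{"type":"number"}},"required":["increments"]}

```bash
ls; mkdir -p pics
python3 - <<'E'
from cell import *
import cv2
for n in ("scene","top"):
    cv2.imwrite(f"pics/{n}0.png",read_camera(n)[:,:,::-1])
    p=camera_params(n);print(n,p)
print(camera_params("wrist"))
print(observe())
E
```

```text
pics
scene {'camera_matrix': array([[505.75821427,   0.        , 283.81577017],
       [  0.        , 505.75821427, 204.45966272],
       [  0.        ,   0.        ,   1.        ]]), 'world_to_cam': array([[-0.82615522,  0.56337616, -0.00865133,  0.44329999],
       [-0.35881126, -0.51421133,  0.77900012,  0.12526188],
       [ 0.43442149,  0.64667921,  0.62696409, -1.54940458],
       [ 0.        ,  0.        ,  0.        ,  1.        ]])}
top {'camera_matrix': array([[478.22864925,   0.        , 278.48816367],
       [  0.        , 478.22864925, 219.63436909],
       [  0.        ,   0.        ,   1.        ]]), 'world_to_cam': array([[-0.02609486, -0.99964671,  0.00505188,  0.00670586],
       [ 0.99761687, -0.02571832,  0.06402461, -0.54407378],
       [-0.06387207,  0.00671055,  0.99793553, -1.23163669],
       [ 0.        ,  0.        ,  0.        ,  1.        ]])}
{'camera_matrix': array([[325.1922621 ,   0.        , 282.35353063],
       [  0.        , 325.1922621 , 204.81682156],
       [  0.        ,   0.        ,   1.        ]]), 'hand_eye': array([[ 9.99999441e-01, -9.51
[... 296 characters left out ...]
0000000e+00]])}
{'time': 0.1, 'qpos': array([-1.30600939e+00,  3.42665895e-01,  1.52491573e+00, -4.19894710e-05,
        1.27541668e+00, -1.46009609e-01]), 'qvel': array([-5.70175470e-04, -1.57783461e-03, -1.62760181e-03,  5.77809164e-04,
        6.58217347e-05, -5.83096485e-04]), 'joint_efforts': array([ 1.43071928e-03, -4.32004452e+01, -2.44694549e+01,  7.18608429e-02,
        5.26282412e-02, -4.81421068e-05]), 'tool_pos': array([ 0.20955163, -0.48093332,  0.20550983]), 'tool_rot': array([-3.14142787e+00,  1.39653702e-03, -1.15998742e+00]), 'contact_force': array([0.77595751, 0.69508342, 0.88728441]), 'torque': array([-0.03168286, -0.01094456,  0.01994422]), 'opening': 0.09181059625184193}
```

View pics/top0.png

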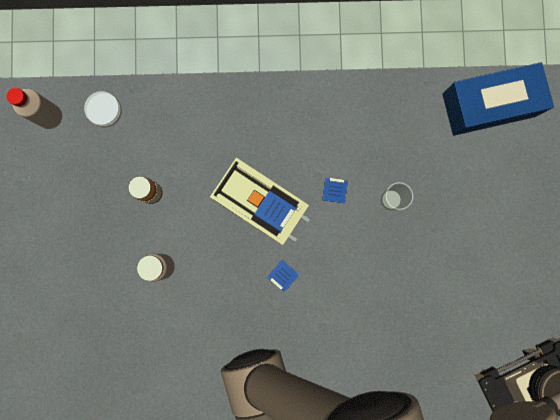

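View pics/scene0.png

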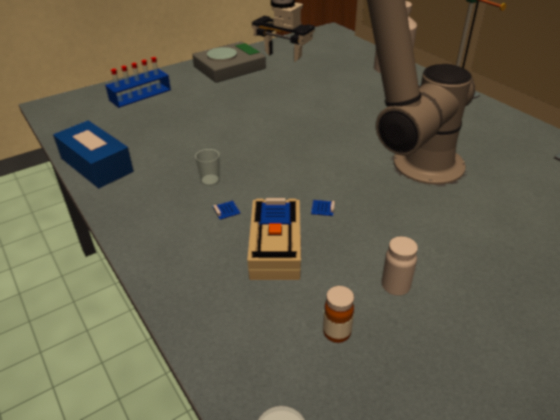

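The candidates for the lid in the top view are the blue lid in the box at (275,211) and the loose blue lids at (335,190) and (283,276). The blue carton at (500,100) is no lid. I choose the one seated in the box behind the orange tab at (256,198), since it's the largest and matches the description. Next I'll check it in a close crop and measure it.

```bash
cat > h.py <<'E'
import numpy as np, cv2
from cell import *
def ray(n,uv):
    p=camera_params(n);K=p["camera_matrix"];T=p["world_to_cam"]
    d=np.array([(uv[0]-K[0,2])/K[0,0],-(uv[1]-K[1,2])/K[1,1],-1.])
    R=T[:3,:3];return -R.T@T[:3,3],R.T@d
def onz(n,uv,z):
    c,d=ray(n,uv);return c+d*(z-c[2])/d[2]
def proj(n,P):
    p=camera_params(n);K=p["camera_matrix"];T=p["world_to_cam"]
    q=T[:3,:3]@np.asarray(P)+T[:3,3];return np.array([K[0,0]*q[0]/-q[2]+K[0,2],K[1,1]*-q[1]/-q[2]+K[1,2]])
E
python3 - <<'E'
from h import *
im=cv2.imread("pics/top0.png");c=im[145:300,195:360]
cv2.imwrite("pics/crop_top.png",cv2.resize(c,None,fx=4.5,fy=3.8,interpolation=cv2.INTER_CUBIC) if 0 else cv2.resize(c,None,fx=3.8,fy=3.8,interpolation=cv2.INTER_CUBIC))
s=cv2.imread("pics/scene0.png")[190:285,205:345]
cv2.imwrite("pics/crop_scene.png",cv2.resize(s,None,fx=5,fy=5,interpolation=cv2.INTER_CUBIC))
for n,z in(("top",.078),("scene",.078)):
    im=cv2.imread(f"pics/{n}0.png");h=cv2.cvtColor(im,cv2.COLOR_BGR2HSV)
    for nm,lo,hi in(("orange",(5,150,100),(16,255,255)),("blue",(105,120,60),(125,255,255)),("cream",(18,40,120),(32,160,255))):
        m=cv2.inRange(h,lo,hi);k,l,st,ce=cv2.connectedComponentsWithStats(m)
        for i in range(1,k):
            if st[i,4]>40:
                r=cv2.minAreaRect(np.argwhere(l==i)[:,::-1].astype(np.float32))
                print(n,nm,st[i],ce[i].round(1),onz(n,ce[i],z if nm!="cream" else .066).round(4),"rect",np.round(r[0],1),np.round(r[1],1),round(r[2],1))
E
```

```text
top orange [248 191  16  16 144] [255.6 198.2] [0.595  0.0487 0.078 ] rect [255.4 198.1] [11.9 11.9] 33.7
top blue [ 454   63  100   65 3283] [503.2  94.8] [ 0.8424 -0.5843  0.078 ] rect [503.4  94.6] [47.6 92. ] 77.1
top blue [323 178  25  25 460] [334.5 191. ] [ 0.6081 -0.1485  0.078 ] rect [334.6 190.2] [22.5 22.2] 8.1
top blue [254 191  43  41 804] [273.4 209.7] [0.5653 0.0051 0.078 ] rect [274.7 210.4] [32.2 28.8] 32.9
top blue [268 260  31  32 461] [283.4 274.7] [ 0.4039 -0.0155  0.078 ] rect [282.8 275.2] [22.6 22.3] 41.2
top cream [481  80  47  28 827] [504.   93.8] [ 0.8487 -0.5924  0.066 ] rect [504.   93.8] [19.1 43.5] 77.2
top cream [ 210  158   99   87 1373] [264.4 204.1] [0.5809 0.0274 0.066 ] rect [259.1 201. ] [87.9 48.4] 33.2
top cream [222 170  46  43 762] [241.5 188.8] [0.6211 0.084  0.066 ] rect [244.1 190.9] [40.1 25. ] 33.2
top cream [224 368  29  32 235] [237.4 382.2] [0.1438 0.1043 0.066 ] rect [240.8 383.4] [27.9 28.6] 77.5
top cream [516 368  21  34 280] [524.6 384.4] [ 0.119  -0.6023  0.066 ] rect [524.7 383.5] [18.6 33.5] 7.1
top cream [505 371  17   9  43
[... 1102 characters left out ...]
5677 0.0084 0.078 ] rect [275. 213.] [30. 20.] 0.0
scene cream [    0     0   275   159 20289] [101.9  45.2] [ 0.5475 -1.3515  0.066 ] rect [137.  79.] [158. 274.] 90.0
scene cream [203 175  14   9  99] [209.5 178.8] [ 0.6258 -0.2295  0.066 ] rect [209.5 179. ] [ 8. 13.] 90.0
scene cream [275 197  26  54 222] [295.9 224.7] [0.5421 0.0615 0.066 ] rect [295.  220.6] [58.  21.6] 70.2
scene cream [247 198  17  63 214] [251.8 230.4] [0.6412 0.0175 0.066 ] rect [252.3 228.5] [10.6 63.8] 9.9
scene cream [262 226  26  25 257] [273.5 241.9] [0.6207 0.0812 0.066 ] rect [274.7 238.8] [24.8 24.1] 4.1
scene cream [258 406  47  14 478] [280.9 413.6] [0.8437 0.4427 0.066 ] rect [281.  412.5] [46. 13.] -0.0
```

View pics/crop_top.png

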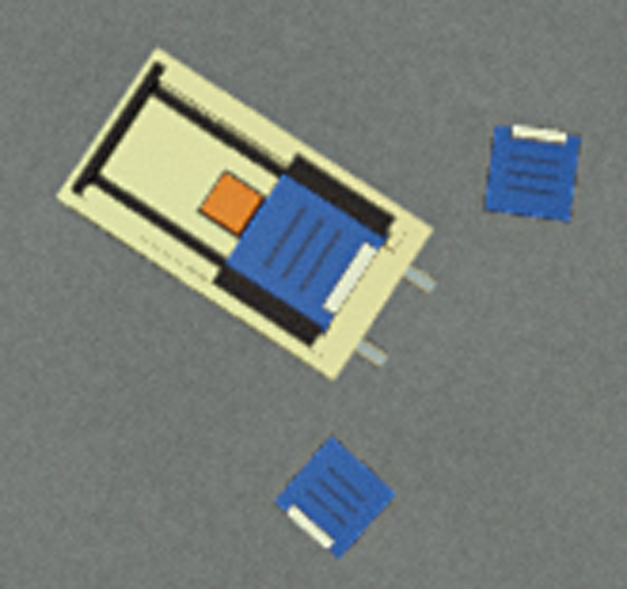

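View pics/crop_scene.png

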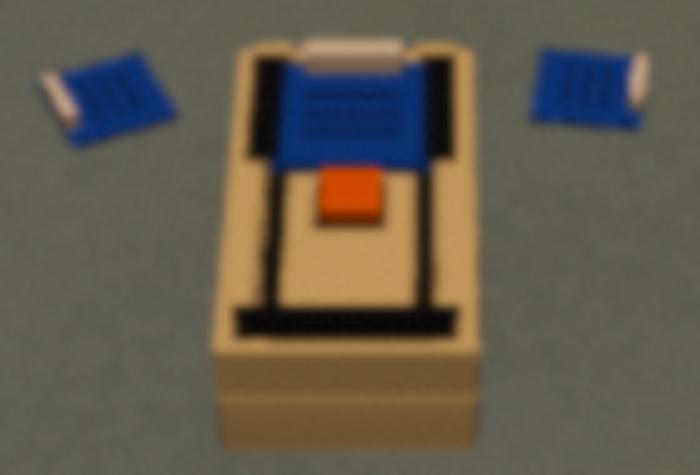

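Run:
```python
from h import *
im=cv2.imread("pics/top0.png");h=cv2.cvtColor(im,cv2.COLOR_BGR2HSV)
m=cv2.inRange(h,(18,40,120),(32,160,255));k,l,st,ce=cv2.connectedComponentsWithStats(m)
for i in range(1,k):
    if st[i,0] in(210,) and st[i,4]>1000:
        r=cv2.minAreaRect(np.argwhere(l==i)[:,::-1].astype(np.float32));b=cv2.boxPoints(r)
        P=np.array([onz("top",q,.066) for q in b]);print(P.round(4)); c=P.mean(0)
        e=[P[(j+1)%4]-P[j] for j in range(4)];e=[x if x[1]>0 else -x for x in e if np.linalg.norm(x)>.17]
        d=np.mean(e,0);y=np.arctan2(d[1],d[0]);print("centre",c,"yaw",y,np.degrees(y),[np.linalg.norm(x) for x in e])
        u=d/np.linalg.norm(d)
        print("tab from box",c+.01*u)
# white ridge
w=cv2.inRange(h,(0,0,170),(179,60,255));w[:, :270]=0;w[:,300:]=0;w[:195]=0;w[245:]=0
q=np.argwhere(w)[:,::-1].astype(np.float32);r=cv2.minAreaRect(q);print("ridge",r,onz("top",r[0],.09))
```

```text
[[ 0.602   0.1662  0.066 ]
 [ 0.7033  0.0975  0.066 ]
 [ 0.5764 -0.085   0.066 ]
 [ 0.4763 -0.0157  0.066 ]]
centre [0.58950111 0.04072187 0.066     ] yaw 0.9645854692094655 55.266676365348594 [np.float64(0.2223000621641796), np.float64(0.22102632731790295)]
tab from box [0.59519868 0.04894    0.066     ]
ridge ((289.920166015625, 219.79432678222656), (17.541759490966797, 45.842464447021484), 10.784297943115234) [ 0.53830022 -0.03502138  0.09      ]
```

Call:
apply_moves:
  increments:
    - {"grip": 0,"linear": [40,50,10],"turn": [0,0,1]}
    - {"grip": 0,"linear": [80,100,15],"turn": [0,0,2]}
    - {"grip": 0,"linear": [120,150,15],"turn": [0,0,3]}
    - {"grip": 0,"linear": [160,200,15],"turn": [0,0,4]}
    - {"grip": 0,"linear": [200,250,15],"turn": [0,0,5]}
    - {"grip": 0,"linear": [240,300,15],"turn": [0,0,5.5]}
    - {"grip": 0,"linear": [280,350,15],"turn": [0,0,5.5]}
    - {"grip": 0,"linear": [310,400,15],"turn": [0,0,5.5]}
    - {"grip": 0,"linear": [345,450,15],"turn": [0,0,5.5]}
    - {"grip": 0,"linear": [380,500,15],"turn": [0,0,5.5]}

```text
time: 1.1
tool_pos: [0.5157, -0.0847, 0.2208]
tool_rot: [3.141, 0.0, -0.584]
contact_force: [1.0, -0.5, 0.2]
opening: 0.0167
```

Call:
apply_moves:
  increments:
    - {"grip": 0,"linear": [0,0,0],"turn": [0,0,-0.2]}
    - {"grip": 0,"linear": [0,0,0],"turn": [0,0,-0.2]}

```text
time: 1.3
tool_pos: [0.515, -0.0856, 0.2205]
tool_rot: [3.141, 0.001, -0.603]
contact_force: [-0.7, -0.2, -0.6]
opening: 0.002
```

Run:
```python
from h import *
o=observe();cv2.imwrite("pics/w1.png",read_camera("wrist")[:,:,::-1]);print(o["tool_pos"],o["tool_rot"],o["opening"],o["time"])
np.save("w1.npy",np.r_[o["tool_pos"],o["tool_rot"]])
```

```text
[ 0.51499596 -0.0856023   0.22046435] [ 3.14079325e+00  1.07826594e-03 -6.02520568e-01] 0.001956491742826829 1.3
```

View pics/w1.png

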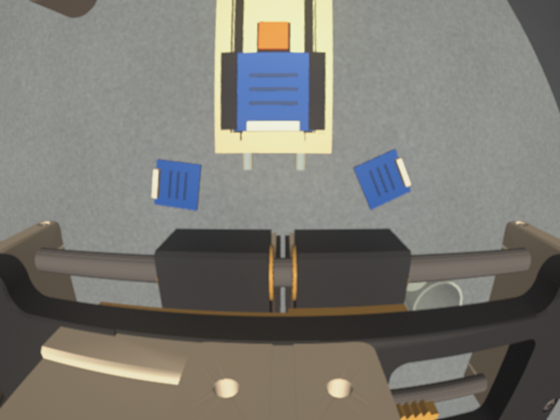

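The wrist view shows the box ahead of the fingers: tab about (273,36), lid about (273,92), ridge about (273,126). I'll measure these.

```bash
cat >> h.py <<'E'
from scipy.spatial.transform import Rotation as Ro
def wonz(pose,uv,z):
    p=camera_params("wrist");K=p["camera_matrix"];H=p["hand_eye"]
    a=np.array([uv[0]-K[0,2],uv[1]-K[1,2]]);r=np.linalg.norm(a);t=r/K[0,0]
    d=np.array([np.sin(t)*a[0]/r,-np.sin(t)*a[1]/r,-np.cos(t)])
    R=Ro.from_euler("xyz",pose[3:]).as_matrix()
    d=R@H[:3,:3]@d;c=R@H[:3,3]+pose[:3];return c+d*(z-c[2])/d[2]
E
python3 - <<'E'
from h import *
pose=np.load("w1.npy");im=cv2.imread("pics/w1.png");h=cv2.cvtColor(im,cv2.COLOR_BGR2HSV)
def comp(lo,hi,box):
    m=cv2.inRange(h,lo,hi);z=np.zeros_like(m);x0,y0,x1,y1=box;z[y0:y1,x0:x1]=m[y0:y1,x0:x1];return z
def wrld(m,z):
    q=np.argwhere(m)[:,::-1];P=np.array([wonz(pose,a,z)[:2] for a in q]);
    r=cv2.minAreaRect((P*1000).astype(np.float32));return P.mean(0),r
print("tab",wrld(comp((5,150,100),(16,255,255),(250,10,300,60)),.078))
print("lid",wrld(comp((105,120,60),(125,255,255),(225,45,325,145)),.076))
r=comp((0,0,170),(179,60,255),(240,115,310,135));print(r.sum()/255,"ridge",wrld(r,.090))
cv2.imwrite("pics/ridge.png",r)
c=np.array([.5895,.0407])
y=.9646;u=np.array([np.cos(y),np.sin(y)])
for n,x in(("tab",.01),("seat",-.047),("ridgetopc",-.082),("ridge rear",-.087)):print(n,c+x*u)
E
```

```text
tab (array([0.59563289, 0.04828388]), ((595.8986206054688, 48.69495391845703), (28.7841854095459, 29.41845703125), 54.339168548583984))Traceback (most recent call last):
  File "<stdin>", line 9, in <module>
  File "<stdin>", line 6, in wrld
  File "h.py", line 14, in wonz
    p=camera_params("wrist");K=p["camera_matrix"];H=p["hand_eye"]
ValueError: time passes only in moves, steps and waits
```

```bash
sed -i 's/^from cell import \*/from cell import *\nimport cell,functools\ncamera_params=functools.lru_cache(None)(cell.camera_params)/' h.py
python3 - <<'E'
from h import *
pose=np.load("w1.npy");im=cv2.imread("pics/w1.png");h=cv2.cvtColor(im,cv2.COLOR_BGR2HSV)
def comp(lo,hi,box):
    m=cv2.inRange(h,lo,hi);z=np.zeros_like(m);x0,y0,x1,y1=box;z[y0:y1,x0:x1]=m[y0:y1,x0:x1];return z
def wrld(m,z):
    q=np.argwhere(m)[:,::-1];P=np.array([wonz(pose,a,z)[:2] for a in q]);
    r=cv2.minAreaRect((P*1000).astype(np.float32));return P.mean(0),r
print("tab",wrld(comp((5,150,100),(16,255,255),(250,10,300,60)),.078))
print("lid",wrld(comp((105,120,60),(125,255,255),(225,45,325,120)),.076))
r=comp((0,0,170),(179,60,255),(240,115,310,135));print(r.sum()/255,"ridge",wrld(r,.090))
print("beige rear edge", [wonz(pose,a,.066).round(4) for a in((215,153),(273,153),(332,152))])
c=np.array([.5895,.0407])
y=.9646;u=np.array([np.cos(y),np.sin(y)])
for n,x in(("tab",.01),("seat",-.047),("ridgetopc",-.082),("ridge rear",-.087)):print(n,c+x*u)
E
```

```text
tab (array([0.59563289, 0.04828388]), ((595.8986206054688, 48.69495391845703), (28.7841854095459, 29.41845703125), 54.339168548583984))
lid (array([0.56641127, 0.00663217]), ((566.5501098632812, 6.869792938232422), (67.25827026367188, 69.94444274902344), 54.98293685913086))
809.0 ridge (array([ 0.54377616, -0.02778118]), ((545.7684936523438, -29.080284118652344), (13.44324779510498, 61.42621612548828), 55.23524475097656))
beige rear edge [array([ 0.4787, -0.0148,  0.066 ]), array([ 0.528 , -0.0495,  0.066 ]), array([ 0.5788, -0.0827,  0.066 ])]
tab [0.59519746 0.04891821]
seat [0.56272195 0.00207441]
ridgetopc [ 0.54278086 -0.02668933]
ridge rear [ 0.53993213 -0.03079843]
```

Call:
apply_moves:
  increments:
    - {"grip": 0,"linear": [25,42,-10],"turn": [0,0,-0.1]}
    - {"grip": 0,"linear": [50,84,-30],"turn": [0,0,-0.1]}
    - {"grip": 0,"linear": [75,125,-60],"turn": [0,0,-0.1]}
    - {"grip": 0,"linear": [82,137,-100],"turn": [0,0,-0.1]}
    - {"grip": 0,"linear": [82,137,-125],"turn": [0,0,-0.1]}
    - {"grip": 0,"linear": [82,137,-132],"turn": [0,0,-0.1]}
    - {"grip": 0,"linear": [82,137,-132],"turn": [0,0,-0.1]}

```text
time: 2.05
tool_pos: [0.5963, 0.0487, 0.0886]
tool_rot: [3.14, 0.001, -0.617]
contact_force: [0.1, -0.1, 0.3]
opening: 0.0004
```

Run:
```python
from h import *
o=observe();a=read_camera("scene")[:,:,::-1][170:290,200:350];b=read_camera("wrist")[:,:,::-1]
cv2.imwrite("pics/s2.png",cv2.resize(a,None,fx=4,fy=4,interpolation=cv2.INTER_CUBIC));cv2.imwrite("pics/w2.png",b)
print(o["tool_pos"],o["tool_rot"],o["contact_force"])
```

```text
[0.59634864 0.04868447 0.08855746] [ 3.14025107e+00  1.48019176e-03 -6.17424544e-01] [ 0.05767396 -0.08786587  0.26152442]
```

View pics/s2.png

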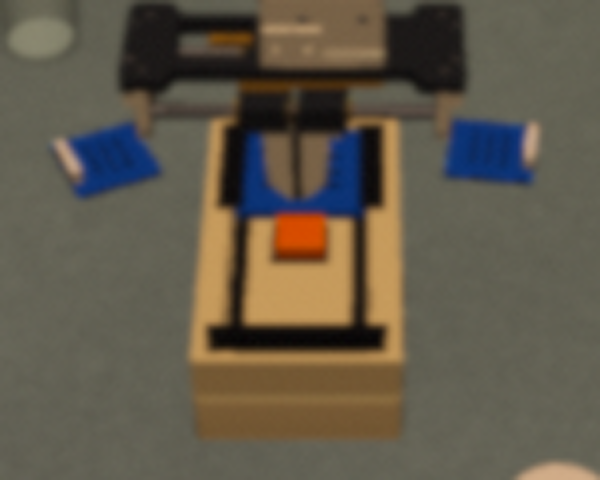

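View pics/w2.png

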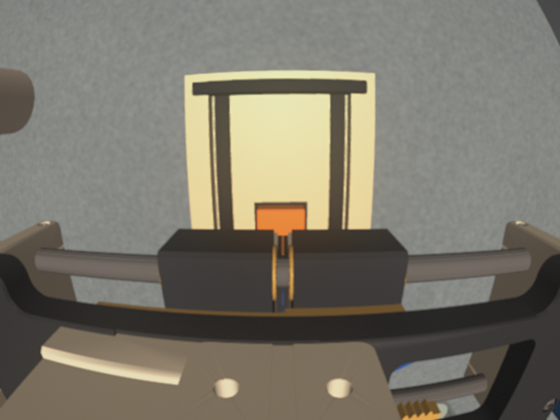

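Run:
```python
from h import *
for P in((.5963,.0487,.0886),(.5963+.0054,.0487+.0078,.0886),(.5955,.0487,.078),(.5955+.0086,.0487+.0123,.078),(.5955-.0086,.0487-.0123,.078)):
    q=proj("scene",P);print(P,q,(q-[200,170])*4)
```

```text
(0.5963, 0.0487, 0.0886) [274.2889794  223.25561469] [297.15591759 213.02245874]
(0.6017, 0.0565, 0.0886) [274.20181683 225.88735485] [296.80726734 223.54941939]
(0.5955, 0.0487, 0.078) [274.65853111 226.47761896] [298.63412443 225.91047583]
(0.6041000000000001, 0.061, 0.078) [274.49520673 230.66315765] [297.98082693 242.65263061]
(0.5869, 0.0364, 0.078) [274.81873062 222.37216158] [299.27492248 209.48864633]
```

Run:
```python
from h import *
a=read_camera("scene")[:,:,::-1][195:245,245:305]
cv2.imwrite("pics/s3.png",cv2.resize(a,None,fx=10,fy=10,interpolation=cv2.INTER_NEAREST))
a=read_camera("top")[:,:,::-1][150:250,200:320]
cv2.imwrite("pics/t3.png",cv2.resize(a,None,fx=6,fy=6,interpolation=cv2.INTER_CUBIC))
```

```text
(no output)
```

View pics/s3.png

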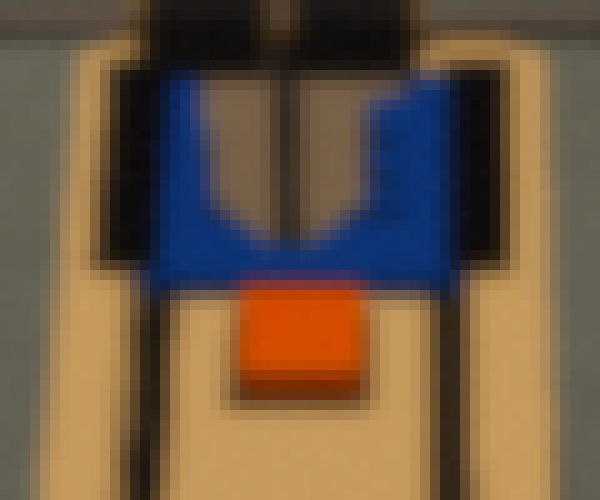

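View pics/t3.png

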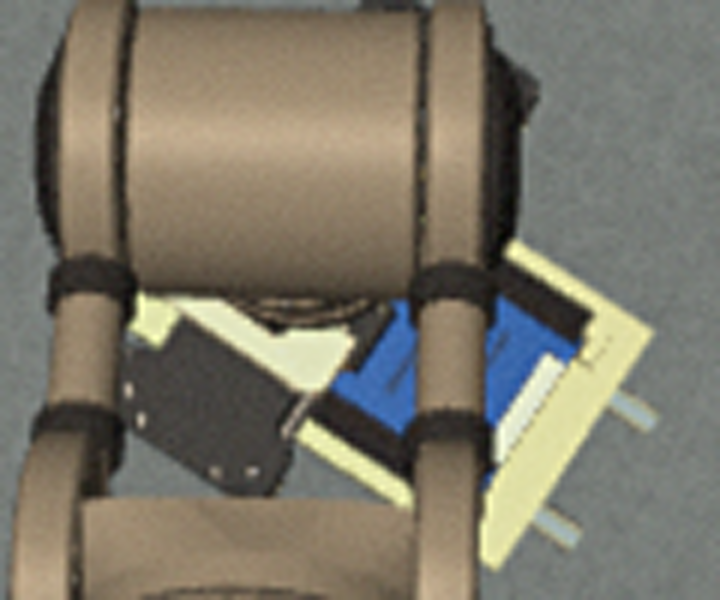

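The fingertip in the scene view, at (274,220), looks about 3.5 px higher than the TCP projection. I'll go down gently and watch the force, since the contact height will show which one is right.

Call:
apply_moves:
  increments:
    - {"grip": 0,"linear": [1,2,-5],"turn": [0,0,0]}
    - {"grip": 0,"linear": [1,2,-8],"turn": [0,0,0]}
    - {"grip": 0,"linear": [1,2,-10],"turn": [0,0,0]}
    - {"grip": 0,"linear": [1,2,-12],"turn": [0,0,0]}

```text
time: 2.65
tool_pos: [0.598, 0.0524, 0.0769]
tool_rot: [3.142, 0.0, -0.615]
contact_force: [0.0, -0.1, 0.8]
opening: 0.0003
```

Run:
```python
from h import *
a=read_camera("scene")[:,:,::-1][195:245,245:305]
cv2.imwrite("pics/s4.png",cv2.resize(a,None,fx=10,fy=10,interpolation=cv2.INTER_NEAREST))
o=observe();print(o["tool_pos"],o["contact_force"],o["torque"],proj("scene",o["tool_pos"]))
```

```text
[0.59772914 0.05240911 0.07651783] [ 0.17013341  0.05041314 -0.68265843] [-0.02876201 -0.05884064  0.00238706] [274.74926506 228.1390283 ]
```

View pics/s4.png

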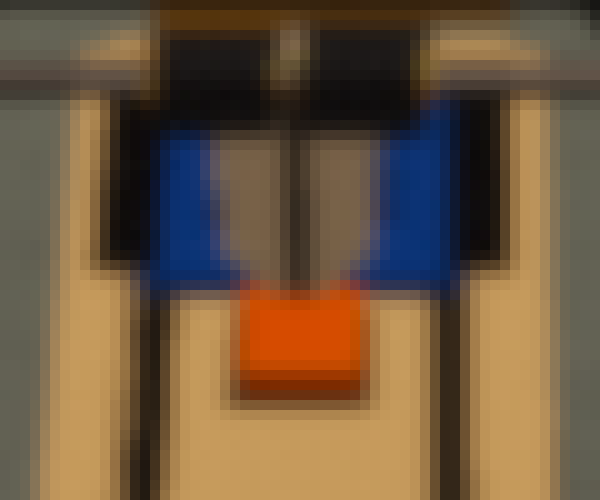

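Call:
apply_moves:
  increments:
    - {"grip": 0,"linear": [0,0,-1.5],"turn": [0,0,0]}
    - {"grip": 0,"linear": [0,0,-3],"turn": [0,0,0]}

```text
time: 2.9
tool_pos: [0.5981, 0.0524, 0.074]
tool_rot: [-3.142, -0.0, -0.615]
contact_force: [-0.2, -0.0, 0.0]
opening: 0.0002
```

Call:
apply_moves:
  increments:
    - {"grip": 0,"linear": [0,0,-1.5],"turn": [0,0,0]}
    - {"grip": 0,"linear": [0,0,-1.5],"turn": [0,0,0]}

```text
time: 3.1
tool_pos: [0.5979, 0.0524, 0.0723]
tool_rot: [3.141, 0.0, -0.615]
contact_force: [-0.8, 0.3, 0.3]
opening: 0.0003
```

Run:
```python
from h import *
a=read_camera("scene")[:,:,::-1][195:245,245:305]
cv2.imwrite("pics/s5.png",cv2.resize(a,None,fx=10,fy=10,interpolation=cv2.INTER_NEAREST))
o=observe();print(o["tool_pos"],o["contact_force"],o["torque"],proj("scene",o["tool_pos"]))
```

```text
[0.59795202 0.05233477 0.07244949] [ 0.49740692 -0.12919516 -0.29292565] [-0.08665304 -0.05906132 -0.01718548] [274.68827258 229.4317964 ]
```

View pics/s5.png

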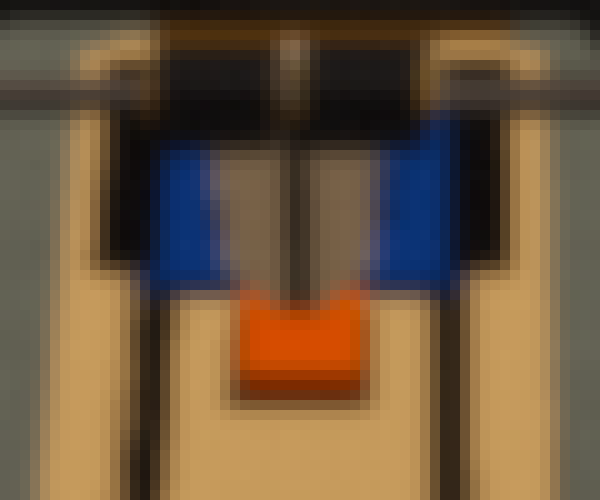

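Call:
apply_moves:
  increments:
    - {"grip": 0,"linear": [0,0,-1.5],"turn": [0,0,0]}
    - {"grip": 0,"linear": [0,0,-3],"turn": [0,0,0]}

```text
time: 3.35
tool_pos: [0.5981, 0.0523, 0.0696]
tool_rot: [-3.142, -0.0, -0.615]
contact_force: [0.5, -0.7, -0.2]
opening: 0.0004
```

Call:
apply_moves:
  increments:
    - {"grip": 0,"linear": [0,0,-1.5],"turn": [0,0,0]}
    - {"grip": 0,"linear": [0,0,-2],"turn": [0,0,0]}

```text
time: 3.55
tool_pos: [0.5979, 0.0524, 0.0673]
tool_rot: [3.141, 0.0, -0.615]
contact_force: [-0.5, -0.0, -0.9]
opening: 0.0002
```

Run:
```python
from h import *
a=read_camera("scene")[:,:,::-1][195:245,245:305]
cv2.imwrite("pics/s6.png",cv2.resize(a,None,fx=10,fy=10,interpolation=cv2.INTER_NEAREST))
o=observe();print(o["tool_pos"],o["contact_force"],o["torque"],proj("scene",o["tool_pos"]))
```

```text
[0.59789736 0.05235915 0.06734738] [0.49710841 0.58582654 0.52644268] [-0.00078717 -0.02502528  0.06472595] [274.7553288  231.01924555]
```

View pics/s6.png

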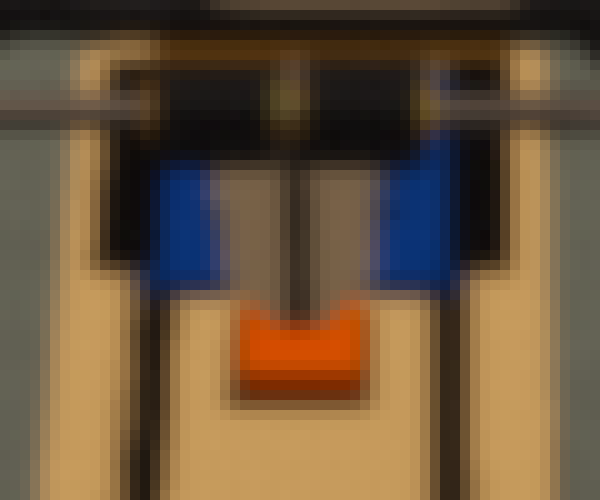

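Call:
apply_moves:
  increments:
    - {"grip": 0,"linear": [0,0,-1],"turn": [0,0,0]}
    - {"grip": 0,"linear": [0,0,-2],"turn": [0,0,0]}

```text
time: 3.8
tool_pos: [0.5981, 0.0523, 0.0656]
tool_rot: [-3.142, -0.0, -0.615]
contact_force: [-0.0, 0.2, 0.2]
opening: 0.0004
```

Call:
apply_moves:
  increments:
    - {"grip": 0,"linear": [0,0,-1],"turn": [0,0,0]}
    - {"grip": 0,"linear": [0,0,-2],"turn": [0,0,0]}

```text
time: 4.0
tool_pos: [0.598, 0.0523, 0.0635]
tool_rot: [3.142, -0.0, -0.615]
contact_force: [0.3, -0.7, 1.0]
opening: 0.0008
```

Run:
```python
from h import *
a=read_camera("scene")[:,:,::-1][195:245,245:305]
cv2.imwrite("pics/s7.png",cv2.resize(a,None,fx=10,fy=10,interpolation=cv2.INTER_NEAREST))
o=observe();print(o["tool_pos"],o["contact_force"],o["torque"],proj("scene",o["tool_pos"]))
```

```text
[0.59790568 0.05235656 0.06332054] [0.14889141 0.17696229 0.09031402] [-0.03454651 -0.04476097 -0.00962317] [274.78514981 232.26942686]
```

View pics/s7.png

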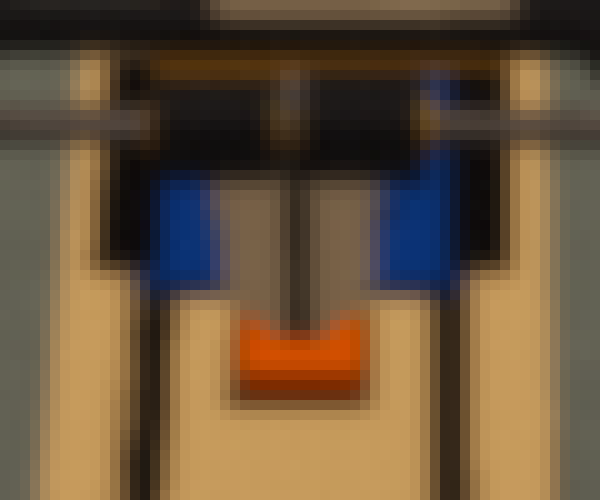

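Call:
apply_moves:
  increments:
    - {"grip": 0,"linear": [0,0,-1],"turn": [0,0,0]}
    - {"grip": 0,"linear": [0,0,-2],"turn": [0,0,0]}

```text
time: 4.25
tool_pos: [0.598, 0.0524, 0.0615]
tool_rot: [-3.142, -0.0, -0.615]
contact_force: [-0.5, -0.7, 0.8]
opening: 0.0003
```

Call:
apply_moves:
  increments:
    - {"grip": 0,"linear": [0,0,-1],"turn": [0,0,0]}
    - {"grip": 0,"linear": [0,0,-2],"turn": [0,0,0]}

```text
time: 4.45
tool_pos: [0.598, 0.0524, 0.0595]
tool_rot: [3.142, -0.0, -0.615]
contact_force: [0.1, 0.4, 0.3]
opening: 0.0006
```

Run:
```python
from h import *
a=read_camera("scene")[:,:,::-1][195:245,245:305]
cv2.imwrite("pics/s8.png",cv2.resize(a,None,fx=10,fy=10,interpolation=cv2.INTER_NEAREST))
cv2.imwrite("pics/w8.png",read_camera("wrist")[:,:,::-1])
o=observe();print(o["tool_pos"],o["contact_force"],o["torque"],proj("scene",o["tool_pos"]))
```

```text
[0.5979218  0.05233879 0.05942551] [-0.55129049 -0.99615753  0.3291815 ] [-0.00818735 -0.11486103 -0.00540338] [274.80758529 233.47155608]
```

View pics/s8.png

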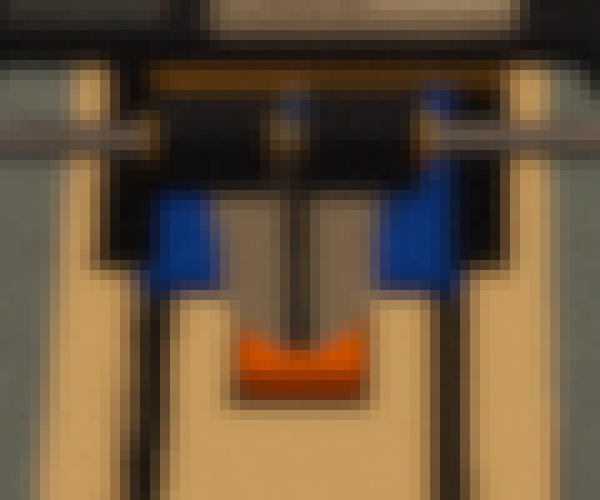

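View pics/w8.png

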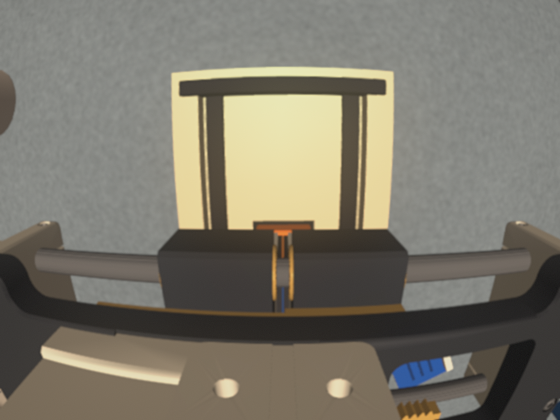

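Call:
apply_moves:
  increments:
    - {"grip": 0,"linear": [-1,-2,-1],"turn": [0,0,0]}
    - {"grip": 0,"linear": [-2,-3,-2],"turn": [0,0,0]}

```text
time: 4.75
tool_pos: [0.596, 0.0492, 0.0575]
tool_rot: [3.142, -0.0, -0.615]
contact_force: [0.3, -0.4, -0.1]
opening: 0.0003
```

Call:
apply_moves:
  increments:
    - {"grip": 0,"linear": [0,0,-1],"turn": [0,0,0]}
    - {"grip": 0,"linear": [0,0,-2],"turn": [0,0,0]}

```text
time: 4.95
tool_pos: [0.5958, 0.0491, 0.0558]
tool_rot: [3.141, -0.0, -0.615]
contact_force: [-2.3, -1.4, 3.8]
opening: 0.0002
```

Call:
apply_moves:
  increments:
    - {"grip": 0,"linear": [0,0,-1],"turn": [0,0,0]}
    - {"grip": 0,"linear": [0,0,-2],"turn": [0,0,0]}

```text
time: 5.15
tool_pos: [0.596, 0.0492, 0.0537]
tool_rot: [3.141, -0.0, -0.615]
contact_force: [-2.4, -2.2, 4.3]
opening: 0.0005
```

Run:
```python
from h import *
a=read_camera("scene")[:,:,::-1][195:245,245:305]
cv2.imwrite("pics/s9.png",cv2.resize(a,None,fx=10,fy=10,interpolation=cv2.INTER_NEAREST))
o=observe();print(o["tool_pos"],o["contact_force"],o["torque"],proj("scene",o["tool_pos"]))
```

```text
[0.59596861 0.04917709 0.05352955] [-2.56501007 -1.27127031  3.09064279] [-0.35381664  0.30326154 -0.03292222] [274.80790872 234.25109381]
```

View pics/s9.png

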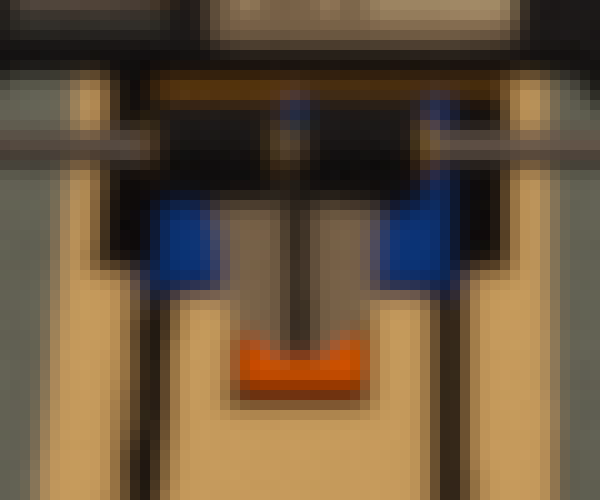

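Call:
apply_moves:
  increments:
    - {"grip": 0,"linear": [0,0,-1.5],"turn": [0,0,0]}
    - {"grip": 0,"linear": [0,0,-3],"turn": [0,0,0]}

```text
time: 5.4
tool_pos: [0.5961, 0.0493, 0.0506]
tool_rot: [-3.142, -0.0, -0.615]
contact_force: [-1.9, -1.3, 4.1]
opening: 0.0009
```

Call:
apply_moves:
  increments:
    - {"grip": 0,"linear": [0,0,-1],"turn": [0,0,0]}
    - {"grip": 0,"linear": [0,0,-2],"turn": [0,0,0]}

```text
time: 5.6
tool_pos: [0.5961, 0.0493, 0.0485]
tool_rot: [3.142, -0.0, -0.615]
contact_force: [-1.9, -1.4, 4.3]
opening: 0.0001
```

Run:
```python
from h import *
a=read_camera("scene")[:,:,::-1][195:245,245:305]
cv2.imwrite("pics/s10.png",cv2.resize(a,None,fx=10,fy=10,interpolation=cv2.INTER_NEAREST))
o=observe();print(o["tool_pos"],o["contact_force"],o["torque"],proj("scene",o["tool_pos"]))
```

```text
[0.59609355 0.04928024 0.04834929] [-0.74333418 -2.28999935  3.61773479] [-0.38477629  0.20251235 -0.01714304] [274.83071904 235.87720248]
```

View pics/s10.png

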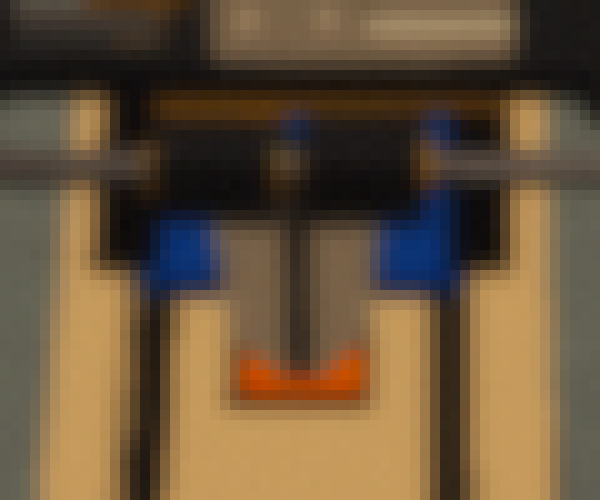

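The force is steady at about 4.3 N and the tab's visible front face (around row 234) is shrinking, so the tab is going in. I'll press on to the stop.

Call:
apply_moves:
  increments:
    - {"grip": 0,"linear": [0,0,-1],"turn": [0,0,0]}
    - {"grip": 0,"linear": [0,0,-2],"turn": [0,0,0]}

```text
time: 5.85
tool_pos: [0.5962, 0.0493, 0.047]
tool_rot: [-3.141, -0.0, -0.615]
contact_force: [-5.2, -2.0, 12.7]
opening: 0.0006
```

Call:
apply_moves:
  increments:
    - {"grip": 0,"linear": [0,0,-1],"turn": [0,0,0]}
    - {"grip": 0,"linear": [0,0,-1.5],"turn": [0,0,0]}

```text
time: 6.05
tool_pos: [0.5962, 0.0493, 0.0469]
tool_rot: [-3.141, -0.001, -0.615]
contact_force: [-7.2, -2.4, 19.3]
opening: 0.0006
```

Call:
apply_moves:
  increments:
    - {"grip": 0,"linear": [0,0,20],"turn": [0,0,0]}
    - {"grip": 0,"linear": [0,0,45],"turn": [0,0,0]}
    - {"grip": 0,"linear": [-22,-31,45],"turn": [0,0,0]}
    - {"grip": 0,"linear": [-44,-62,45],"turn": [0,0,0]}
    - {"grip": 0,"linear": [-66,-94,45],"turn": [0,0,0]}
    - {"grip": 0,"linear": [-66,-94,45],"turn": [0,0,0]}

```text
time: 6.65
tool_pos: [0.5278, -0.0471, 0.0897]
tool_rot: [3.141, 0.001, -0.619]
contact_force: [0.3, 1.3, -0.1]
opening: 0.0002
```

Run:
```python
from h import *
o=observe()
cv2.imwrite("pics/w11.png",read_camera("wrist")[:,:,::-1])
a=read_camera("scene")[:,:,::-1][180:255,225:325]
cv2.imwrite("pics/s11.png",cv2.resize(a,None,fx=7,fy=7,interpolation=cv2.INTER_NEAREST))
print(o["tool_pos"],o["tool_rot"],o["contact_force"])
```

```text
[ 0.52779276 -0.04705773  0.08966281] [ 3.14062082e+00  1.44414275e-03 -6.18791307e-01] [ 0.32448274  1.32174651 -0.1437098 ]
```

View pics/s11.png

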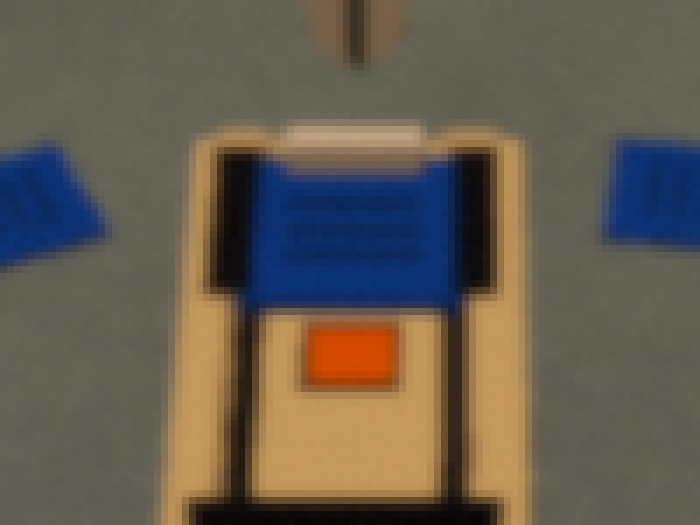

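View pics/w11.png

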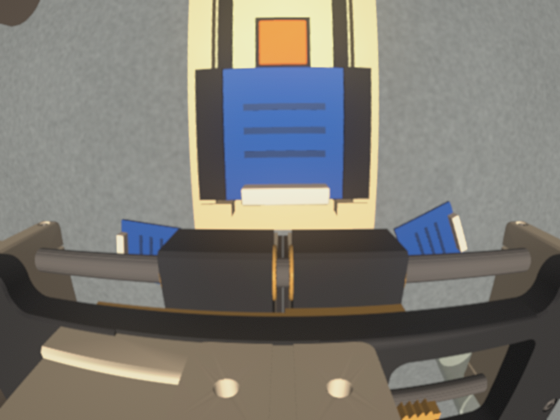

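The tab is now flush, and the scene view shows only its flat top at (275,231). The hand is behind the ridge. I'll check the real tip location using the 20.6 mm tip offset found by touch.

Run:
```python
from h import *
u=np.array([np.cos(.962),np.sin(.962),0]);P=np.array([.5278,-.0471,.0897])
for dz in(0,.0206):
  for f in(0,.0095): print(dz,f,proj("scene",P+u*f+[0,0,dz]))
c=np.array([.5895,.0407,0]);print("ridge rear top mid",proj("scene",c-.087*u+[0,0,.09]),"ridge front",proj("scene",c-.077*u+[0,0,.09]),"tool x in box", (P-c)@u,(P-c)@np.array([-u[1],u[0],0]))
pose=np.r_[.52779276,-.04705773,.08966281,3.1406,.00144,-.61879]
for a in((285,188),(285,204),(283,42)):
    for z in(.09,.0675):
        w=wonz(pose,a,z)-c;print(a,z,w@u,w@np.array([-u[1],u[0],0]))
```

```text
0 0 [275.97903561 192.74625453]
0 0.0095 [275.89550622 195.01985866]
0.0206 0 [275.8297093  186.29452064]
0.0206 0.0095 [275.7444658  188.55370018]
ridge rear top mid [275.63740501 197.54575133] ridge front [275.54625047 199.99932131] tool x in box -0.10731061008544215 0.0004036868714734493
(285, 188) 0.09 -0.07627313300829328 -0.0011857675745366447
(285, 188) 0.0675 -0.08070626105815366 -0.00132113128029291
(285, 204) 0.09 -0.08545560944415294 -0.0011203971499090942
(285, 204) 0.0675 -0.09105091773992705 -0.001247487247047964
(283, 42) 0.09 0.004993056998770301 -0.0007900304907388776
(283, 42) 0.0675 0.010845385312081061 -0.0008753077274933976
```

Call:
apply_moves:
  increments:
    - {"grip": 0,"linear": [0,0,-20],"turn": [0,0,0]}
    - {"grip": 0,"linear": [0,0,-32],"turn": [0,0,0]}
    - {"grip": 0,"linear": [0,0,-36],"turn": [0,0,0]}
    - {"grip": 0,"linear": [0,0,-36],"turn": [0,0,0]}

```text
time: 7.15
tool_pos: [0.5299, -0.0439, 0.0533]
tool_rot: [3.141, 0.001, -0.615]
contact_force: [-1.1, 0.3, -0.1]
opening: 0.0004
```

Call:
apply_moves:
  increments:
    - {"grip": 0,"linear": [3,4,0],"turn": [0,0,0]}
    - {"grip": 0,"linear": [5.5,8,0],"turn": [0,0,0]}
    - {"grip": 0,"linear": [7.5,11,0],"turn": [0,0,0]}
    - {"grip": 0,"linear": [10,14.5,0],"turn": [0,0,0]}

```text
time: 7.55
tool_pos: [0.5404, -0.0299, 0.0545]
tool_rot: [-3.141, -0.001, -0.615]
contact_force: [-0.8, -0.5, 0.6]
opening: 0.0004
```

Run:
```python
from h import *
o=observe()
cv2.imwrite("pics/w12.png",read_camera("wrist")[:,:,::-1])
a=read_camera("scene")[:,:,::-1][180:255,225:325]
cv2.imwrite("pics/s12.png",cv2.resize(a,None,fx=7,fy=7,interpolation=cv2.INTER_NEAREST))
print(o["tool_pos"],o["tool_rot"],o["contact_force"])
```

```text
[ 0.54042651 -0.02988072  0.05450365] [-3.14148395e+00 -7.82853075e-04 -6.15211495e-01] [-0.80782927 -0.48625554  0.62964143]
```

View pics/s12.png

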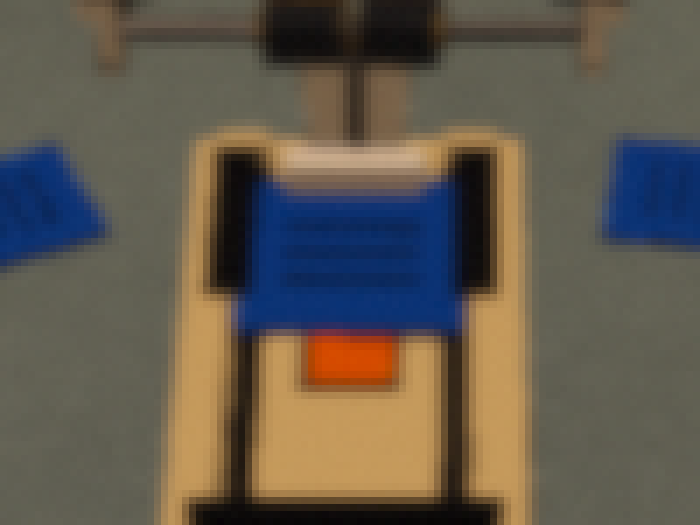

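View pics/w12.png

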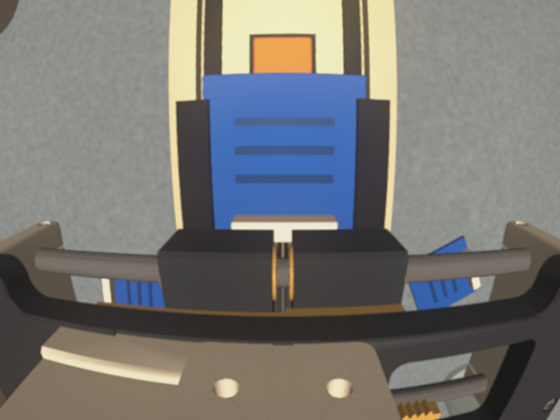

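The lid has slid about 9 mm and its front edge now covers part of the tab, with the force near 1 N. I'll keep pushing.

Call:
apply_moves:
  increments:
    - {"grip": 0,"linear": [4.5,6.5,0],"turn": [0,0,0]}
    - {"grip": 0,"linear": [9,13,0],"turn": [0,0,0]}
    - {"grip": 0,"linear": [13.5,19.5,0],"turn": [0,0,0]}
    - {"grip": 0,"linear": [18,26,0],"turn": [0,0,0]}
    - {"grip": 0,"linear": [22.5,32.5,0],"turn": [0,0,0]}

```text
time: 8.15
tool_pos: [0.5629, 0.003, 0.0541]
tool_rot: [3.142, -0.0, -0.615]
contact_force: [-0.3, -0.6, 0.7]
opening: 0.0003
```

Call:
apply_moves:
  increments:
    - {"grip": 0,"linear": [4.5,6.5,0],"turn": [0,0,0]}
    - {"grip": 0,"linear": [9,13,0],"turn": [0,0,0]}
    - {"grip": 0,"linear": [13.5,19.5,0],"turn": [0,0,0]}
    - {"grip": 0,"linear": [18,26,0],"turn": [0,0,0]}
    - {"grip": 0,"linear": [22,31.5,0],"turn": [0,0,0]}

```text
time: 8.65
tool_pos: [0.5849, 0.0345, 0.0541]
tool_rot: [-3.142, -0.0, -0.615]
contact_force: [-0.4, -1.0, -0.5]
opening: 0.0004
```

Run:
```python
from h import *
o=observe()
cv2.imwrite("pics/w13.png",read_camera("wrist")[:,:,::-1])
a=read_camera("scene")[:,:,::-1][180:285,225:325]
cv2.imwrite("pics/s13.png",cv2.resize(a,None,fx=5,fy=5,interpolation=cv2.INTER_NEAREST))
d=o["tool_pos"]-np.array([.5895,.0407,0])
print(o["tool_pos"],o["tool_rot"],o["contact_force"],d@[.572,.82,0],d@[-.82,.572,0])
```

```text
[0.58488536 0.03447454 0.05406284] [-3.14156811e+00 -7.28130185e-05 -6.15299503e-01] [-0.35098718 -1.03774104 -0.46171606] -0.007744444866406826 0.00022304103981120012
```

View pics/s13.png

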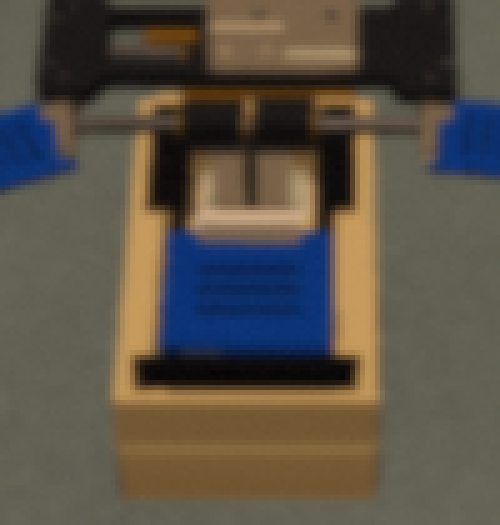

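View pics/w13.png

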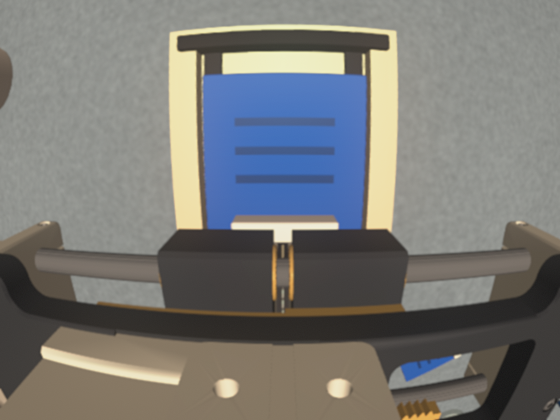

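The lid is straight, with about 13 mm left to the end stop. I'll creep the rest.

Call:
apply_moves:
  increments:
    - {"grip": 0,"linear": [1.7,2.5,0],"turn": [0,0,0]}
    - {"grip": 0,"linear": [3.4,5,0],"turn": [0,0,0]}
    - {"grip": 0,"linear": [5,7.3,0],"turn": [0,0,0]}
    - {"grip": 0,"linear": [6.3,9,0],"turn": [0,0,0]}

```text
time: 9.15
tool_pos: [0.5909, 0.043, 0.0541]
tool_rot: [3.142, -0.0, -0.616]
contact_force: [0.1, -0.8, 0.5]
opening: 0.0005
```

Call:
apply_moves:
  increments:
    - {"grip": 0,"linear": [0.6,0.8,0],"turn": [0,0,0]}
    - {"grip": 0,"linear": [1.1,1.6,0],"turn": [0,0,0]}

```text
time: 9.35
tool_pos: [0.5919, 0.0444, 0.0541]
tool_rot: [3.141, -0.0, -0.615]
contact_force: [-1.1, -4.1, 0.1]
opening: 0.0006
```

Call:
apply_moves:
  increments:
    - {"grip": 0,"linear": [0.3,0.4,0],"turn": [0,0,0]}
    - {"grip": 0,"linear": [0.6,0.8,0],"turn": [0,0,0]}

```text
time: 9.55
tool_pos: [0.5921, 0.0443, 0.0541]
tool_rot: [3.14, -0.0, -0.615]
contact_force: [-3.3, -5.9, 1.4]
opening: 0.0005
```

Run:
```python
from h import *
o=observe()
cv2.imwrite("pics/w14.png",read_camera("wrist")[:,:,::-1])
a=read_camera("scene")[:,:,::-1][180:285,225:325]
cv2.imwrite("pics/s14.png",cv2.resize(a,None,fx=5,fy=5,interpolation=cv2.INTER_NEAREST))
d=o["tool_pos"]-np.array([.5895,.0407,0])
print(o["tool_pos"],o["contact_force"],d@[.572,.82,0],d@[-.82,.572,0])
```

```text
[0.59211104 0.04430673 0.0540795 ] [-3.25762855 -5.92591172  1.38977231] 0.004451037690385113 -7.800188267079785e-05
```

View pics/w14.png

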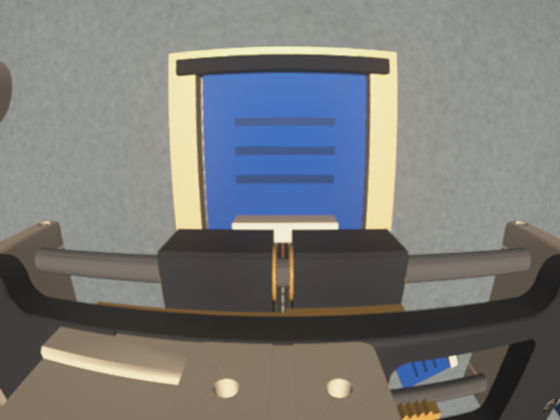

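The lid is against the end stop, with the front edge at row 73 and the force up to about 7 N. I'll back off, lift and move clear.

Call:
apply_moves:
  increments:
    - {"grip": 0,"linear": [-6,-8,0],"turn": [0,0,0]}
    - {"grip": 0,"linear": [-9,-13,0],"turn": [0,0,0]}
    - {"grip": 0,"linear": [-9,-13,40],"turn": [0,0,0]}
    - {"grip": 0,"linear": [-9,-13,85],"turn": [0,0,0]}
    - {"grip": 0,"linear": [-9,-13,130],"turn": [0,0,0]}
    - {"grip": 0,"linear": [-40,-50,150],"turn": [0,0,0]}
    - {"grip": 0,"linear": [-70,-90,160],"turn": [0,0,0]}
    - {"grip": 0,"linear": [-100,-130,160],"turn": [0,0,0]}
    - {"grip": 0,"linear": [-130,-170,160],"turn": [0,0,0]}
    - {"grip": 0,"linear": [-160,-210,160],"turn": [0,0,0]}

```text
time: 10.65
tool_pos: [0.4329, -0.1634, 0.2144]
tool_rot: [-3.141, -0.001, -0.615]
contact_force: [1.2, -0.9, -0.2]
opening: 0.0003
```

Call:
apply_moves:
  increments:
    - {"grip": 0,"linear": [-30,-40,0],"turn": [0,0,0]}
    - {"grip": 0,"linear": [-60,-80,0],"turn": [0,0,0]}
    - {"grip": 0,"linear": [-60,-80,0],"turn": [0,0,0]}

```text
time: 10.95
tool_pos: [0.3711, -0.2465, 0.2143]
tool_rot: [3.14, -0.001, -0.623]
contact_force: [0.6, 0.5, 0.8]
opening: 0.0005
```

Run:
```python
from h import *
a=read_camera("top")[:,:,::-1];b=read_camera("scene")[:,:,::-1]
cv2.imwrite("pics/tf.png",a);cv2.imwrite("pics/sf.png",cv2.resize(b[180:290,215:335],None,fx=5,fy=5,interpolation=cv2.INTER_CUBIC))
h=cv2.cvtColor(a,cv2.COLOR_BGR2HSV);m=cv2.inRange(h,(105,120,60),(125,255,255));k,l,st,ce=cv2.connectedComponentsWithStats(m)
for i in range(1,k):
    if 300<st[i,4]<2000:
        r=cv2.minAreaRect(np.argwhere(l==i)[:,::-1].astype(np.float32));p=onz("top",ce[i],.076);d=p-np.array([.5895,.0407,0])
        print(ce[i],np.round(r,1) if 0 else r,p.round(4),"box",(d@[.572,.82,0]).round(4),(d@[-.82,.572,0]).round(4))
o=observe();print(o["time"],o["tool_pos"],o["contact_force"])
```

```text
[239.1196868  187.04138702] ((240.57691955566406, 187.88461303710938), (32.44995880126953, 31.340559005737305), 33.690067291259766) [0.6244 0.0892 0.076 ] box 0.0598 -0.0009
[334.45869565 191.0173913 ] ((334.6199645996094, 190.1599884033203), (22.485998153686523, 22.203153610229492), 8.130102157592773) [ 0.6084 -0.1488  0.076 ] box -0.1446 -0.1239
[283.38478261 274.64347826] ((282.8045959472656, 275.26397705078125), (22.62029457092285, 22.21725845336914), 40.91437911987305) [ 0.4038 -0.0156  0.076 ] box -0.1523 0.1201
11.05 [ 0.37374058 -0.24292292  0.21420032] [-0.40623964  0.62478006 -0.49860821]
```

View pics/tf.png

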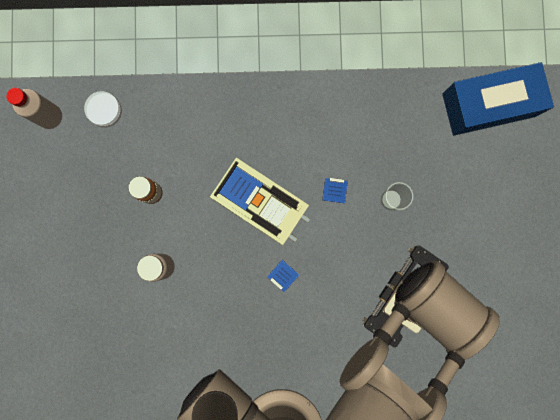

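View pics/sf.png

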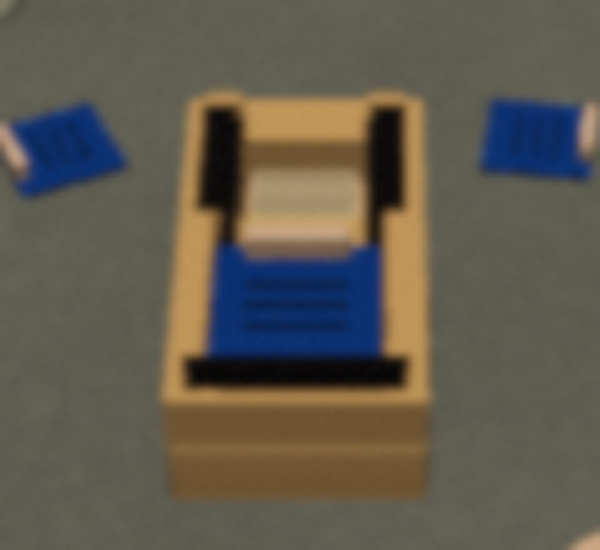

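The top view shows the lid square on the ledge against the stop at (240,188). The well with its white filter is open at (277,208), and the jar, bottle, beaker and the two loose lids haven't moved.

```bash
python3 -c "
from cell import *
print(hand_in())"
```

```text
the job is handed in; nothing more can be done
None
```

The filter box is open: the tab is pressed in, the lid lies flat on the parking ledge against the end stop, and the well is uncovered. I handed the job in at about 11 s of the 42 s allowed; no verdict was reported.

- **Tab:** I pressed it straight down with the closed fingertips. The force held at about 4 N over roughly 10 mm, then rose to 19 N at the stop. A picture afterwards showed the tab flush.
- **Lid:** I pushed it at its ridge with about 1 N until it met the end stop at about 7 N. I then backed off, lifted the hand and moved well clear.
- **Last checks:** The final top and scene pictures show the lid square against the stop and the white filter fully visible. The jar, bottle, beaker and the two small loose lids are where they started, and the force reading is about zero.

**Disagreements:**
- **Fingertip position:** The real fingertips touched about 20 mm above the TCP position the robot reports. The first touch was therefore lower than expected, and I used the touched height for the rest of the job.
- **Sideways force:** While pressing the tab, the sensor also showed a sideways force of 2 to 8 N that I did not explain. It had no visible effect.

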